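# Open the child-resistant reagent bottle and set its cap in the tray

## Task

Open the amber reagent bottle that is held in the bench clamp: its white child-resistant cap only clicks round unless you press it firmly down (18 to 24 N; more than about 30 N could crack the glass neck) and keep it pressed while you turn it anticlockwise; do not force it where it resists the turn, press it again. Once it is free, lift the cap off and set it down gently, right way up, flat on the floor of the steel instrument tray. Leave everything else where it is.

Things in the scene. Friction and masses are not known exactly. Their poses are not given: they have to be found in the camera images.
- bottle: Amber glass reagent bottle, 70 mm in diameter, paper label, gripped in a grey and aluminium bench clamp (base 130 x 100 mm, black hand knob on its far side); one fixed thing. Origin on the worktop below the bottle's axis, z up. Heights above the worktop: clamp jaws to 58 mm, knob to 56 mm, bottle's shoulder 82 to 105 mm, then the neck (31 mm in diameter) up to the rim
- bottle_mouth (a point): Centre of the glass rim, on the bottle's axis, 130 mm above the worktop, hidden inside the cap. Three lugs on the neck hold the cap, each with a 2 mm locking ridge at its open end. A springy seal in the mouth pushes the locked cap up into them with 12 N; above that the whole cap gives 1 mm for each 2.5 N, clears the ridges at about 17 N and sits hard on the rim 2.6 mm down
- cap: White ribbed two-part cap, 50 g. Origin on its axis at its lower edge (119 mm up while locked on); z up. This body is the inner cap, 46 mm in diameter, 5.5 mm of it below the outer shell. Turned anticlockwise (from above) by 25 to 31 degrees under over 17 N it unlocks, rises 1 mm and lifts straight off; past 83 degrees it meets the next stop; clockwise it stops at once
- cap_grip (a point): Point on the axis of the cap's outer shell, 16 mm above the cap's lower edge: the height to grip. The shell is 54 mm in diameter and reaches from 10.5 mm below this point to 10.5 mm above it. A spring holds it up with 5 N; there it turns either way, clicking over the inner cap's teeth, and the inner cap stays put. Pressing adds 1.6 N for each mm
- cap_top (a point): Centre of the top of the cap's outer shell. The shell's clutch teeth begin to catch 1.5 mm down and are fully meshed 4.6 mm down (12 N); then the inner cap turns with it. The teeth repeat every 36 degrees: where tooth meets tooth the shell stops at 1.5 mm and drops in only when turned under pressure. About 72 degrees anticlockwise with 18 to 24 N kept on it frees the cap from any start
- tray: open stainless instrument tray, 130 mm (its x) by 100 mm (its y), 14 mm high, fixed. Origin on the worktop under its centre; floor 2 mm above the worktop, walls 2 mm thick
- tube: conical tube with a screw cap lying on the worktop between bottle and tray, 119 mm long, 19 mm thick; bystander
- amber_small: small amber bottle with a plain cap, 47 mm in diameter, 96 mm high, standing loose behind the work; bystander, not the bottle to open
- dish_a: closed petri dish, 56 mm in diameter, 14 mm high; bystander
There are look-alikes about, which are no part of the job. Several things have the shape of the cap; the one meant has the colours described above.

How it is judged:
By the outcome, as a careful person would: the job done as asked, in the order asked, and still so for the second after the job is handed in, with the robot touching nothing.
It also fails if it takes over 64 s, if anything falls off the work surface, if the arm or the gripper's body presses on something with over 40 N, if the wrist force passes 120 N, or if a joint passes its speed limit or range.

## Robot

A 6-joint arm with a two-finger parallel gripper is mounted at the origin on the work surface; the furniture and walls round the work are solid. World frame = base frame: x ahead of the robot, y to its left, z up, the work surface at z = 0. Lengths are in m, angles in rad, forces in N, time in s.
With the tool pointing down it reaches from about 0.325 to 0.75 m from the base axis. Payload 7.6 kg.
Tool frame: the origin (TCP) lies midway between the tips of the shut fingers; the grasp point (between the pads) lies 19 mm behind it; z points along the fingers, y is the line along which they close (so a half turn about z gives the same grasp; the last joint's range is limited). The gripper opens to 85 mm and grips with 20 to 120 N. Pads are 22 mm wide; open, the fingers measure 114 mm over their backs; the gripper's body (76 mm by 85 mm) begins 54 mm behind the grasp point. The pads swing forward as they close: fully open they stand 13 mm farther back than shut.
Start: joints at [-1.251, 0.052, 1.401, -0, 1.689, -0.07], TCP at [0.2, -0.486, 0.231] pointing down, gripper open.
Joint ranges: [-2.9, 2.9], [-0.91, 2.17], [0.12, 2.37], [-1.06, 4.2], [0.26, 2.73], [-2.93, 2.93]. Speed limits (rad/s): [2.57, 2.57, 3.01, 3.14, 3.14, 3.14].

## Interface

Orientations are given as a 3x3 rotation matrix whose columns are the frame's x, y, z axes.
In Python, from station import r gives the robot as it stands. Calls block until the motion is done:
- r.move_to(position, orientation): joint-space move of the TCP to a pose.
- r.movel(position, max_speed=0.15, rot=None): straight line of the TCP; rot=None keeps the orientation; max_speed is the mean speed in m/s.
- r.movej(angles): joint-space move.
- r.move_gripper(opening, strength=None): finger opening in m; strength is the grip in N (None keeps the last); returns when the fingers have stopped.
- r.hold(seconds).
- r.inverse_kinematics(position, orientation): joint angles nearest the present ones, or None.
- r.snapshot(name): name is "side" or "top"; returns a dict with "img" (400x640x3 uint8, red, green, blue), "fx", "fy", "cx", "cy" (pixels), "world_to_cam" (4x4, takes a point from world to camera coordinates). Camera axes: x right, y down, z forward; pixel columns grow to the right and rows downward; lengths in m; the calibration is good to about 2 mm. A picture is of the moment at which its call begins. There is no depth.
A pose or a line that the arm cannot do raises r.IKError and nothing moves.
- r.finish_job(): hands the job in; it is judged then, once.
Trained networks look in the newest picture that a camera, given by its name, has taken for a name from the list of things; names that differ only in an ending like _2 or _b are one class to them, and where a whole thing is asked for, a point or a joint stands for the part that bears it (a point fixed in the world has none). Each returns a list of dicts, best first, with "score" (0 to 1); they miss things now and then, are a little off and sometimes report something else, mostly with a low value. They report only what shows in the picture. A call takes as long as a camera call. They do not tell look-alikes from the thing itself.
- r.search_frame(camera, thing): "position" ([x, y, z] in m, in world coordinates, good to about 4 mm: the middle of the surface that is visible of it).
Readings, each from a call of its own:
- r.get_time(): time.
- r.get_joint_positions(): joint angles.
- r.get_qvel(): joint speeds.
- r.get_joint_torque(): joint torques, N m.
- r.get_ee_pos(): TCP position.
- r.get_tcp_rot(): TCP orientation.
- r.get_contact_force(): force on the tool from outside, world axes, zero at the start.
- r.get_wrist_torque(): the same for the moment, N m.
- r.get_width(): finger opening in m.
- r.get_grip_force(): force on a finger pad.
Only numpy, scipy, OpenCV 4.12 (cv2) and the standard library are available. Lean on these libraries where they do the work, as an engineer would, in place of code of your own. Each camera call takes 0.05 s, during which the arm holds its last target. There are 200 camera calls.

## Working session

There is one attempt and no reset: what is moved stays moved. The work goes in short steps, each a Python script; the robot and the scene stay as the last script left them, time stands still between calls to the robot, and variables do not carry over. Pictures are saved under pics/ and viewed, at most 10 in all, crops included, and the job is handed in when it is done.

```bash
mkdir -p pics
cat > h.py <<'E'
import numpy as np, cv2
from station import r
def snap(cam,fn=None):
    s=r.snapshot(cam)
    if fn: cv2.imwrite('pics/'+fn,s['img'][:,:,::-1])
    return s
def px(s,p):
    c=s['world_to_cam']@np.append(p,1); return np.array([s['fx']*c[0]/c[2]+s['cx'],s['fy']*c[1]/c[2]+s['cy']])
def ray(s,u):
    T=np.array(s['world_to_cam']); R=T[:3,:3]; o=-R.T@T[:3,3]
    d=R.T@np.array([(u[0]-s['cx'])/s['fx'],(u[1]-s['cy'])/s['fy'],1]); return o,d/np.linalg.norm(d)
def onz(s,u,z):
    o,d=ray(s,u); return o+d*(z-o[2])/d[2]
def tri(s1,u1,s2,u2):
    o1,d1=ray(s1,u1);o2,d2=ray(s2,u2)
    A=np.c_[d1,-d2]; t=np.linalg.lstsq(A,o2-o1,rcond=None)[0]
    a=o1+t[0]*d1;b=o2+t[1]*d2; return (a+b)/2,np.linalg.norm(a-b)
E
cat > a.py <<'E'
from h import *
np.set_printoptions(precision=4,suppress=True)
for c in('side','top'):
    s=snap(c,c+'1.png'); print(c,r.get_time(),s['fx'],ray(s,(320,200)))
    for t in('bottle','cap','cap_top','cap_grip','tray','tube','amber_small','dish_a'):
        for q in r.search_frame(c,t)[:5]: print(t,round(q['score'],2),np.array(q['position']),px(s,q['position']).round())
print(r.get_time())
E
python3 a.py
```

```text
side 0.05 497.4977065631735 (array([0.2223, 0.9669, 1.1125]), array([ 0.196 , -0.665 , -0.7207]))
bottle 0.55 [0.4874 0.2559 0.0754] [301. 268.]
cap 0.79 [ 0.3146 -0.1792  0.0249] [394. 180.]
cap 0.77 [0.4893 0.2432 0.1443] [300. 248.]
cap_top 0.7 [0.4924 0.2453 0.1431] [299. 248.]
cap_top 0.46 [ 0.3153 -0.1784  0.024 ] [394. 180.]
cap_grip 0.78 [0.4936 0.2465 0.1443] [298. 248.]
cap_grip 0.49 [ 0.3172 -0.1794  0.0281] [394. 179.]
tray 0.62 [ 0.478  -0.0452  0.0016] [333. 206.]
amber_small 0.62 [0.6555 0.0918 0.0614] [262. 214.]
top 0.5 474.161907463797 (array([0.2467, 0.0726, 1.2792]), array([ 0.1898,  0.0041, -0.9818]))
bottle 0.88 [0.4773 0.2191 0.042 ] [267. 204.]
cap 0.57 [ 0.31   -0.1844  0.0257] [421. 265.]
cap_top 0.74 [0.489  0.2349 0.1426] [256. 192.]
cap_top 0.6 [ 0.3116 -0.1858  0.0235] [421. 265.]
cap_grip 0.88 [0.4897 0.2352 0.1464] [255. 191.]
cap_grip 0.83 [ 0.3107 -0.1849  0.0218] [421. 265.]
cap_grip 0.74 [0.491  0.2332 0.1473] [256. 191.]
cap_grip 0.71 [0.4241 0.3348 0.0099] [225. 226.]
cap_grip 0.38 [0.476  0.2208 0.0456] [266. 204.]
tray 0.75 [ 0.4768 -0.0473  0.0033] [366. 205.]
tube 0.73 [0.5043 0.0919 0.0161] [315. 195.]
amber_small 0.77 [0.6539 0.078  0.0633] [319. 137.]
dish_a 0.73 [0.4244 0.3326 0.0148] [226. 226.]
dish_a 0.48 [0.4907 0.2349 0.1468] [255. 191.]
0.9
```

View pics/side1.png

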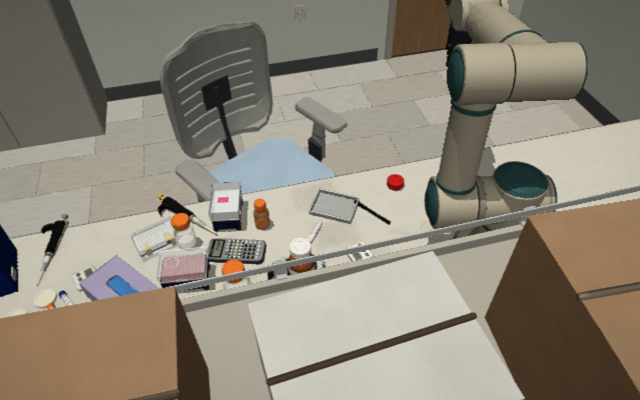

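View pics/top1.png

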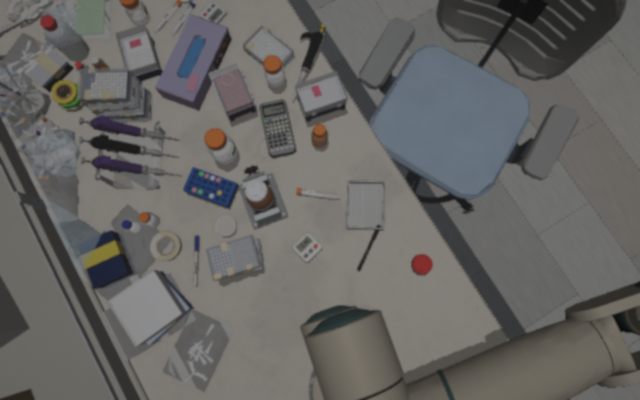

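Run:
```python
import cv2,numpy as np
a=cv2.imread('pics/side1.png')[195:305,250:360];b=cv2.imread('pics/top1.png')[140:250,205:315]
cv2.imwrite('pics/crop1.png',np.hstack([cv2.resize(a,(400,400),interpolation=2),cv2.resize(b,(400,400),interpolation=2)]))
```

```text
(no output)
```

View pics/crop1.png

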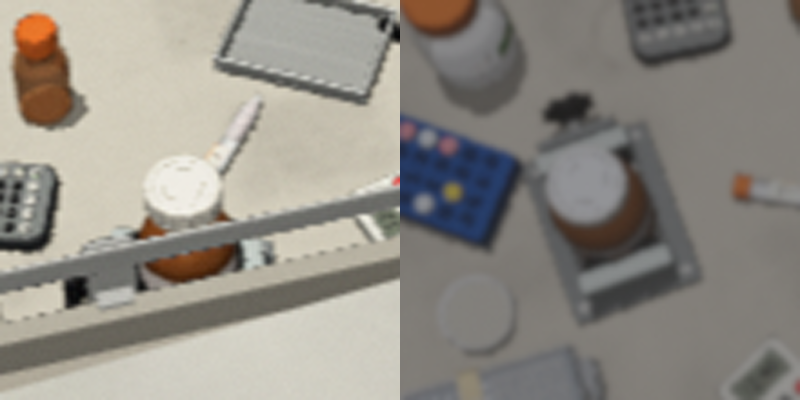

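The target is the white ribbed cap on the clamped bottle, at side (300,246) and top (256,191). It could be confused with:
- the red cap: side (396,182), top (421,265)
- orange-capped bottles: top (216,140), (273,65) and (319,130), the last being amber_small
- the white dish: top (226,226)

The crop shows white cap, amber glass and clamp together, so the choice is right. Next I'll fit its position from both silhouettes and get the tray corners.

```bash
cat > b.py <<'E'
from h import *
from scipy.optimize import least_squares
np.set_printoptions(precision=4,suppress=True)
S={c:r.snapshot(c) for c in('side','top')}
box={'side':(280,230,320,262),'top':(238,172,275,210)}; M={}
vis=[]
for c,s in S.items():
    x0,y0,x1,y1=box[c]; im=s['img'][y0:y1,x0:x1].astype(int); mx,mn=im.max(2),im.min(2)
    t=175 if c=='side' else 128
    m=((mx>t)&(mx-mn<45)).astype(np.uint8)
    k=cv2.connectedComponentsWithStats(m); i=1+np.argmax(k[2][1:,4]); m=(k[1]==i).astype(np.uint8)
    M[c]=m; ys,xs=np.nonzero(m); print(c,xs.min()+x0,xs.max()+x0,ys.min()+y0,ys.max()+y0,m.sum())
    o=s['img'][y0:y1,x0:x1,::-1].copy(); vis.append(cv2.resize(np.hstack([o,np.dstack([m*255]*3)]),(600,280),interpolation=0))
cv2.imwrite('pics/mask.png',np.vstack(vis))
a=np.linspace(0,2*np.pi,60)
def sil(s,p):
    P=[px(s,p+np.array([.027*np.cos(t),.027*np.sin(t),z])) for z in(0,-.021) for t in a]
    h=cv2.convexHull(np.array(P,np.float32))[:,0]; return h
def ext(h): return np.array([h[:,0].min(),h[:,0].max(),h[:,1].min(),h[:,1].max()])
def meas(c):
    x0,y0,_,_=box[c]; ys,xs=np.nonzero(M[c]); return np.array([xs.min()-.5+x0,xs.max()+.5+x0,ys.min()-.5+y0,ys.max()+.5+y0])
W={'side':[1,1,1,.5],'top':[1,1,1,1]}
f=lambda p:np.concatenate([W[c]*(ext(sil(S[c],p))-meas(c)) for c in S])
q=least_squares(f,[.49,.235,.145],x_scale=.01,diff_step=1e-3); print('cap top',q.x,q.fun)
# tray corners, top view
for c,b in(('top',(338,170,396,240)),('side',(300,180,366,228))):
    x0,y0,x1,y1=b; o=S[c]['img'][y0:y1,x0:x1,::-1]
    cv2.imwrite(f'pics/tray_{c}.png',cv2.resize(o,None,fx=7,fy=7,interpolation=2))
j=r.get_joint_positions()
for th in range(-180,181,30):
    t=np.radians(th);R=np.array([[np.cos(t),np.sin(t),0],[np.sin(t),-np.cos(t),0],[0,0,-1]])
    k=r.inverse_kinematics([q.x[0],q.x[1],.12],R); print(th,None if k is None else np.array(k))
np.savez('s.npz',**{c+k:S[c][k] for c in S for k in('fx','fy','cx','cy','world_to_cam')})
print(r.get_tcp_rot(),r.get_time(),r.get_contact_force(),r.get_wrist_torque())
a1=cv2.imread('pics/tray_top.png');a2=cv2.imread('pics/mask.png')
h=max(a1.shape[0],a2.shape[0]); pad=lambda a:cv2.copyMakeBorder(a,0,h-a.shape[0],0,0,0)
v=np.hstack([pad(a1[:,:]),pad(a2)]); print(v.shape); cv2.imwrite('pics/v2.png',cv2.resize(v,None,fx=.78,fy=.78)); print(cv2.imread('pics/v2.png').shape)
E
python3 b.py
```

```text
side 280 319 230 261 965
top 243 265 176 199 372
cap top [0.4948 0.2368 0.1679] [ 7.9523 -9.7709  1.1813 -4.2096 -0.5165  0.0417  1.1361  0.7722]
-180 [ 0.3791  0.1811  1.4854 -0.      1.4751 -1.1917]
-150 [ 0.3791  0.1811  1.4854 -0.      1.4751 -1.7153]
-120 [ 0.3791  0.1811  1.4854 -0.      1.4751 -2.2389]
-90 [ 0.3791  0.1811  1.4854 -0.      1.4751 -2.7625]
-60 None
-30 [ 0.3791  0.1811  1.4854 -0.      1.4751  2.4735]
0 [ 0.3791  0.1811  1.4854 -0.      1.4751  1.9499]
30 [ 0.3791  0.1811  1.4854 -0.      1.4751  1.4263]
60 [ 0.3791  0.1811  1.4854 -0.      1.4751  0.9027]
90 [ 0.3791  0.1811  1.4854 -0.      1.4751  0.3791]
120 [ 0.3791  0.1811  1.4854 -0.      1.4751 -0.1445]
150 [ 0.3791  0.1811  1.4854 -0.      1.4751 -0.6681]
180 [ 0.3791  0.1811  1.4854 -0.      1.4751 -1.1917]
[[ 0.925   0.38    0.    ]
 [ 0.38   -0.925  -0.0001]
 [-0.      0.0001 -1.    ]] 1.0 [0.8795 0.3236 0.2758] [-0.0216  0.0088  0.1037]
(560, 1006, 3)
(437, 785, 3)
```

View pics/v2.png

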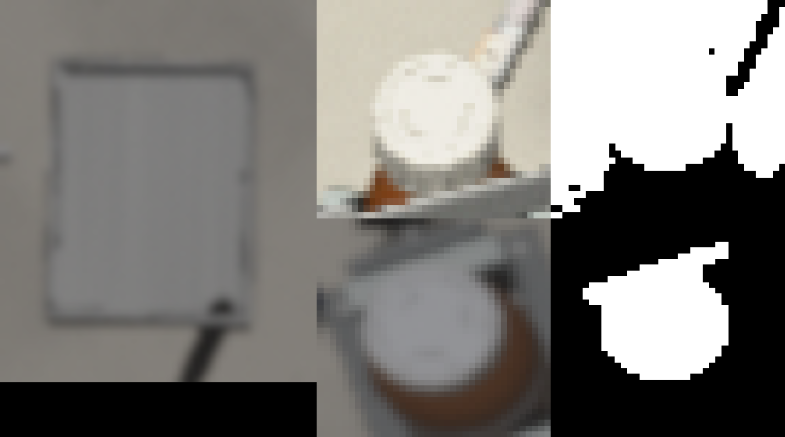

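The mask leaked, so I'll read the edges off the picture. In the side view the cap spans columns 288.9–310.1 with its top at row 236.8. In the top view it spans columns 242.5–265.5, rows 179.2–199.5. The tray's outer corners in the top view are about (347.2,181.2), (383.7,181.6), (383.1,237.4)*, (345.7,236.8)*; I'll check those against its 130×100 mm size.

```bash
cat > c.py <<'E'
from h import *
from scipy.optimize import least_squares
np.set_printoptions(precision=4,suppress=True)
z=np.load('s.npz'); S={c:{k:z[c+k] for k in('fx','fy','cx','cy','world_to_cam')} for c in('side','top')}
a=np.linspace(0,2*np.pi,90)
def sil(s,p): return np.array([px(s,p+np.array([R*np.cos(t),R*np.sin(t),zz])) for R,zz in((.027,0),(.027,-.021),(.023,-.0265)) for t in a])
ext=lambda h:np.r_[h.min(0)[0],h.max(0)[0],h.min(0)[1],h.max(0)[1]]
Me={'side':np.array([288.9,310.1,236.8,256.2]),'top':np.array([242.5,265.5,179.2,199.5])}
W={'side':[1,1,1,.4],'top':[1,1,.4,1]}
f=lambda p:np.concatenate([W[c]*(ext(sil(S[c],p))-Me[c]) for c in S])
q=least_squares(f,[.49,.235,.145],diff_step=1e-3); print('cap top',q.x,q.fun)
print('tri face',tri(S['side'],(299.5,245.1),S['top'],(253.6,189)))
C=np.array([[53,64],[252,66],[249,327],[45,324]])/5.46*[1,1]+[337.5,169.5]
s=cv2.imread('pics/tray_top.png').shape; print(s)
P=np.array([onz(S['top'],u,.014) for u in C]); print(P,P.mean(0)); d=np.roll(P,-1,0)-P; print(np.linalg.norm(d,axis=1),np.degrees(np.arctan2(d[:,1],d[:,0])))
E
python3 c.py
```

```text
cap top [0.4953 0.2386 0.1491] [-1.363  -0.5222 -0.7797  0.8572  0.0585  0.2348 -0.3624  2.0466]
tri face (array([0.4941, 0.2387, 0.1476]), np.float64(0.0031940457314983423))
(490, 406, 3)
[[ 0.5422  0.0024  0.014 ]
 [ 0.5394 -0.0974  0.014 ]
 [ 0.4078 -0.0902  0.014 ]
 [ 0.4111  0.01    0.014 ]] [ 0.4751 -0.0438  0.014 ]
[0.0998 0.1318 0.1003 0.1314] [-91.6466 176.8901  88.0969  -3.3275]
```

View pics/tray_side.png

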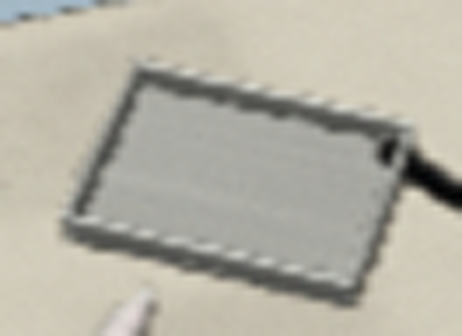

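Everything matches: the tray measures 131×100 mm at yaw −3°, centred at (0.475, −0.044), and the cap axis is at (0.4945, 0.2385) with its top near 0.147. I'll move in and centre on the cap by touch in two directions.

```bash
cat >> h.py <<'E'
np.set_printoptions(precision=4,suppress=True)
def Rz(th):
    t=np.radians(th); c,s=np.cos(t),np.sin(t); return np.array([[c,s,0],[s,-c,0],[0,0,-1.]])
E
cat > d.py <<'E'
from h import *
C=np.array([.4945,.2385]); Z=.1175
def centre(C,th):
    r.movel([*C,Z],.15,Rz(th)); r.hold(.2); F0=np.array(r.get_contact_force()); print('free',F0)
    r.move_gripper(.045,20); y=Rz(th)[:2,1]
    for i in range(6):
        r.hold(.15); F=np.array(r.get_contact_force())-F0; f=F[:2]@y
        print(th,i,'f',f,'F',F,'w',r.get_width(),'grip',r.get_grip_force(),'pos',r.get_ee_pos())
        if abs(f)<2: break
        C=C+y*np.clip(f*.0003,-.0015,.0015); r.movel([*C,Z],.05)
    return C
r.move_to([*C,.20],Rz(150)); print('t',r.get_time(),r.get_ee_pos(),r.get_width())
C=centre(C,150); print(C,r.get_time())
np.save('C.npy',C)
E
python3 d.py
```

```text
t 3.7583 [0.4948 0.2378 0.2   ] 0.08508720960724142
free [0.7146 0.3916 0.2186]
150 0 f -14.740359815646126 F [-10.2079 -11.1272   8.0079] w 0.05353873709577258 grip 26.86226495745359 pos [0.4934 0.2365 0.1179]
150 1 f -7.756701275161915 F [-5.6515 -5.6938  7.7972] w 0.05351103171987951 grip 26.7778670732514 pos [0.4934 0.2364 0.1185]
150 2 f -2.639533821645199 F [-3.0465 -1.289   7.1252] w 0.0534197589497549 grip 26.65988274544361 pos [0.4933 0.2362 0.119 ]
150 3 f 1.0313264552289148 F [-1.943   2.3126  6.0179] w 0.053338278617274096 grip 26.604932751506567 pos [0.4933 0.2361 0.1192]
[0.4926 0.2352] 6.4
```

```bash
sed -i 's/^r.move_to.*$/C=np.load("C.npy"); r.move_gripper(.08); r.movel([*C,.135],.15)/; s/^C=centre.*$/C=centre(C,60); print(C,r.get_time())/' d.py; python3 d.py
```

```text
free [-0.919  -0.1704 -0.3594]
60 0 f 1.4369953503594264 F [ 0.6969 -1.6669  4.3299] w 0.05373876344945356 grip 27.454579873665352 pos [0.4928 0.2351 0.1178]
[0.4926 0.2352] 9.4667
```

```bash
cat > e.py <<'E'
from h import *
C=np.load("C.npy"); F0z=-.2; z=.1175; T0=None
r.move_gripper(.045,90); r.hold(.2)
print('grip',r.get_grip_force(),r.get_width(),r.get_contact_force(),r.get_wrist_torque(),r.get_ee_pos())
for i in range(30):
    f=r.get_contact_force()[2]-F0z; e=r.get_ee_pos()
    if i%2==0 or f>18: print(i,'z',round(z,4),'act',e[2].round(4),'f',round(f,1))
    if f>19.5: break
    z-=.001 if f<15 else .0004
    r.movel([*C,z],.02); r.hold(.05)
print(r.get_time(),r.get_wrist_torque(),r.get_contact_force(),r.get_grip_force()); np.save('z.npy',z)
E
python3 e.py
```

```text
grip 94.6023018937558 0.05228271864983739 [-0.6931 -2.7557  4.9144] [-0.5026  0.1827  0.0687] [0.4928 0.2351 0.1178]
0 z 0.1175 act 0.1178 f 5.1
2 z 0.1155 act 0.1162 f 8.2
4 z 0.1135 act 0.1148 f 10.7
6 z 0.1115 act 0.1131 f 12.7
8 z 0.1095 act 0.1116 f 16.0
10 z 0.1087 act 0.1111 f 16.5
12 z 0.1079 act 0.1109 f 18.8
13 z 0.1075 act 0.1108 f 21.6
13.7833 [-1.1276  1.6122  0.0051] [-9.4833 -6.5537 21.4208] 96.83545262552798
```

```bash
cat > g.py <<'E'
from h import *
import sys
C=np.load("C.npy"); F0z=-.2; z=float(np.load('z.npy')); th,end=float(sys.argv[1]),float(sys.argv[2]); lim=float(sys.argv[3])
while th<end:
    th+=3; r.movel([*C,z],.1,Rz(th)); 
    for k in range(3):
        r.hold(.04); f=r.get_contact_force()[2]-F0z
        if 19<f<23: break
        z-=np.clip((21-f)*.00012,-.0015,.001); r.movel([*C,z],.03)
    R=np.array(r.get_tcp_rot()); a=np.degrees(np.arctan2(R[1,0],R[0,0])); F=r.get_contact_force(); m=r.get_wrist_torque()[2]
    print(th,'act',round(a,1),'z',round(z,4),round(r.get_ee_pos()[2],4),'F',np.round(F,1),'f',round(f,1),'Mz',round(m,2),'w',round(r.get_width()*1e3,1))
    if abs(m)>lim: print('torque'); break
print(r.get_time(),r.get_grip_force()); np.save('z.npy',z)
E
python3 g.py 60 96 0.9
```

```text
63.0 act 63.0 z 0.1075 0.1108 F [-8.7 -7.4 21.2] f 21.4 Mz 0.02 w 52.3
66.0 act 66.0 z 0.1075 0.1108 F [-7.7 -6.4 20.6] f 20.8 Mz -0.02 w 52.3
69.0 act 69.0 z 0.1075 0.1108 F [-5.8 -5.6 19.8] f 20.0 Mz -0.05 w 52.4
72.0 act 72.0 z 0.1075 0.1108 F [-5.5 -5.7 19.2] f 19.4 Mz -0.03 w 51.9
75.0 act 75.0 z 0.1075 0.1109 F [-5.1 -5.1 19.6] f 19.8 Mz -0.06 w 52.6
78.0 act 78.0 z 0.1072 0.1109 F [-4.  -4.5 20.7] f 20.9 Mz -0.03 w 52.0
81.0 act 81.0 z 0.1072 0.1108 F [-3.1 -4.7 19.7] f 19.9 Mz -0.02 w 51.8
84.0 act 84.0 z 0.1072 0.1109 F [-3.3 -5.3 19.3] f 19.5 Mz -0.04 w 52.3
87.0 act 87.0 z 0.1069 0.1108 F [-3.6 -4.8 20.4] f 20.6 Mz -0.07 w 52.3
90.0 act 90.0 z 0.1069 0.1108 F [-3.3 -4.9 19.8] f 20.0 Mz -0.09 w 52.1
93.0 act 93.0 z 0.1069 0.1108 F [-3.4 -4.3 21.7] f 21.9 Mz -0.09 w 52.5
96.0 act 96.0 z 0.1069 0.1108 F [-4.  -5.2 20.8] f 21.0 Mz -0.03 w 52.2
17.8667 96.69423202984035
```

```bash
python3 g.py 96 132 0.6
```

```text
99.0 act 99.0 z 0.1069 0.1108 F [-6.1 -5.4 21.1] f 21.3 Mz -0.09 w 52.2
102.0 act 102.0 z 0.1069 0.1109 F [-5.3 -5.  21.3] f 21.5 Mz -0.12 w 52.4
105.0 act 105.0 z 0.1069 0.1108 F [-5.6 -5.7 20.7] f 20.9 Mz -0.09 w 52.4
108.0 act 108.0 z 0.1069 0.1108 F [-5.6 -5.  21.6] f 21.8 Mz -0.04 w 52.2
111.0 act 111.0 z 0.1069 0.1108 F [-6.  -5.9 21.1] f 21.3 Mz -0.05 w 52.4
114.0 act 114.0 z 0.1069 0.1108 F [-4.  -5.8 21.6] f 21.8 Mz -0.1 w 52.0
117.0 act 117.0 z 0.1069 0.1108 F [-4.9 -5.1 20.7] f 20.9 Mz -0.04 w 52.0
120.0 act 120.0 z 0.1069 0.1108 F [-3.9 -4.3 21.3] f 21.5 Mz -0.03 w 52.3
123.0 act 123.0 z 0.1069 0.1108 F [-4.7 -4.5 20.2] f 20.4 Mz -0.09 w 52.3
126.0 act 126.0 z 0.1069 0.1108 F [-4.4 -4.5 22.1] f 22.3 Mz -0.06 w 52.6
129.0 act 129.0 z 0.1069 0.1108 F [-4.4 -3.4 21.5] f 21.7 Mz -0.03 w 52.2
132.0 act 132.0 z 0.1069 0.1108 F [-5.4 -3.8 20.6] f 20.8 Mz -0.01 w 52.6
21.3667 96.68055634014308
```

```bash
cat > l.py <<'E'
from h import *
C=np.load("C.npy")
for z in (.112,.115,.118,.120,.122,.124,.126):
    r.movel([*C,z],.04); r.hold(.1); F=r.get_contact_force(); print(z,np.array(r.get_ee_pos()),np.round(F,1))
    if F[2]<-8: print('STUCK'); break
else:
    r.movel([*C,.20],.1); print(np.round(r.get_contact_force(),1)); 
    for c in('side','top'): snap(c,c+'2.png')
    a=cv2.imread('pics/side2.png')[160:300,240:380];b=cv2.imread('pics/top2.png')[120:260,185:325]
    cv2.imwrite('pics/crop2.png',np.hstack([cv2.resize(a,(400,400),interpolation=2),cv2.resize(b,(400,400),interpolation=2)]))
print(r.get_time(),r.get_width())
E
python3 l.py
```

```text
0.112 [0.4939 0.2357 0.1143] [-0.1 -1.4 11.6]
0.115 [0.4939 0.2356 0.1166] [ 1.9 -1.4  7.9]
0.118 [0.4935 0.2355 0.1186] [3.8 0.2 5.9]
0.12 [0.4923 0.2352 0.1194] [ 1.9 -1.5  0.9]
0.122 [0.4924 0.2351 0.1216] [ 0.2 -0.9 -0.9]
0.124 [0.4926 0.2354 0.1242] [ 0.2 -0.3 -0. ]
0.126 [0.4926 0.2353 0.1261] [-0.2  0.7  0.4]
[-0.3 -0.  -1.3]
24.8333 0.05222443238472113
```

View pics/crop2.png

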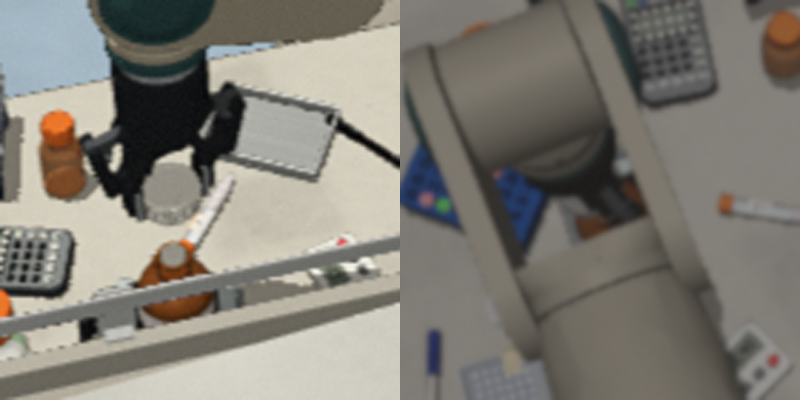

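The lift is free and the side view shows the bare glass mouth at about crop (175,250), with the cap in the fingers at (172,190). Next I'll carry it to the tray.

```bash
cat > p.py <<'E'
from h import *
P=np.array([.481,-.036])
r.movel([*P,.20],.15,Rz(87)); r.movel([*P,.03],.12); r.hold(.3); F0=np.array(r.get_contact_force()); print('F0',F0,r.get_ee_pos(),r.get_time())
z=.012; r.movel([*P,z],.05)
for i in range(18):
    r.hold(.08); f=r.get_contact_force()[2]-F0[2]; e=r.get_ee_pos()
    if i%3==0 or f>1.2: print(round(z,4),np.array(e),round(f,2))
    if f>2 or z<-.004: break
    z-=.0008; r.movel([*P,z],.02)
print(r.get_time()); snap('side','side3.png')
a=cv2.imread('pics/side3.png')[150:240,290:380]; cv2.imwrite('pics/crop3.png',cv2.resize(a,(500,500),interpolation=2))
E
python3 p.py
```

```text
F0 [-0.0111 -0.0778 -1.1384] [ 0.4811 -0.036   0.0302] 28.6583
0.012 [ 0.4811 -0.036   0.0121] 0.26
0.0096 [ 0.481  -0.036   0.0096] 0.45
0.008 [ 0.481 -0.036  0.008] 1.34
0.0072 [ 0.481  -0.036   0.0072] -0.01
0.0048 [ 0.481  -0.036   0.0048] 1.23
0.0024 [ 0.481  -0.036   0.0024] 0.62
0.0008 [ 0.4811 -0.036   0.0012] 6.3
33.9167
```

View pics/crop3.png

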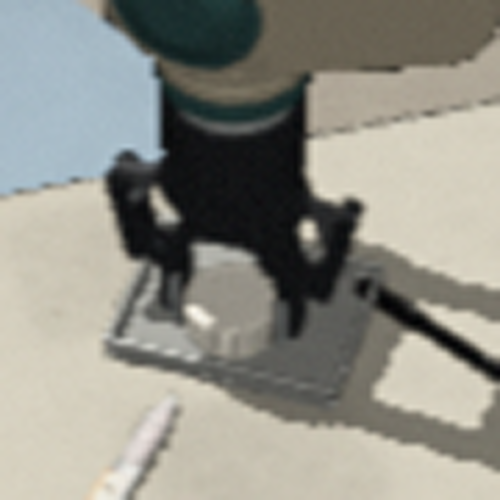

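The cap touched down at the expected height, inside the tray. Now I'll release it and retreat.

```bash
cat > q.py <<'E'
from h import *
P=np.array([.481,-.036])
r.movel([*P,.0012],.01); print(r.get_contact_force())
r.move_gripper(.0525,20); 
for w in(.055,.058,.064): r.move_gripper(w)
print(r.get_width(),r.get_grip_force(),r.get_contact_force())
r.movel([*P,.04],.06); r.movel([*P,.15],.15); r.movel([.40,-.25,.22],.2); r.hold(.2)
for c in('side','top'):
    s=snap(c,c+'4.png')
    for q in r.search_frame(c,'cap')[:3]: print(c,q['score'],np.array(q['position']))
a=cv2.imread('pics/side4.png')[160:300,240:380];b=cv2.imread('pics/top4.png')[150:250,230:400]
cv2.imwrite('pics/crop4.png',np.hstack([cv2.resize(a,(400,400),interpolation=2),cv2.resize(b,(400,400*100//170),interpolation=2).copy() if 0 else cv2.resize(b,(400,400),interpolation=2)]))
print(r.get_time())
E
python3 q.py
```

```text
[-1.7778  0.5091  4.4375]
0.06445562389296072 0.0 [0.5109 0.4061 0.3593]
side 0.75 [ 0.3092 -0.1766  0.025 ]
side 0.69 [ 0.4832 -0.0215  0.0276]
top 0.8 [ 0.4807 -0.0338  0.0283]
top 0.78 [ 0.317  -0.1852  0.0246]
top 0.31 [ 0.4799 -0.0339  0.0255]
38.5333
```

View pics/crop4.png

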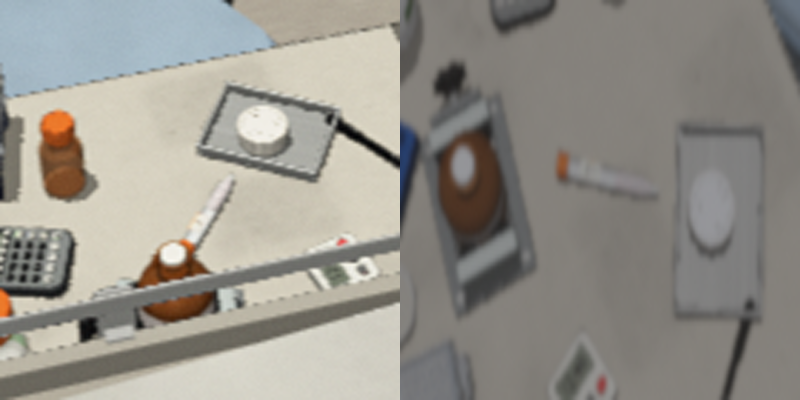

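The cap sits upright and flat in the tray, at crop (263,130) in the side view and (712,208) in the top view. The bottle is open and nothing else has moved.

```bash
python3 -c "
from station import r
print(r.finish_job())"
```

```text
the job is handed in; nothing more can be done
None
```

The job is handed in at about 38.5 s of the 64 s: the bottle is open, pressed at 19–22 N during the turn, and the cap lies right way up, flat on the tray floor, with nothing else visibly moved.

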